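# Clamp the tube rack on the lab shaker

## Robot

A 6-joint arm with a two-finger parallel gripper is mounted at the origin on the work surface. World frame = base frame: x ahead of the robot, y to its left, z up, the work surface at z = 0. Lengths are in mm, angles in rad, forces in N, time in s.
With the tool pointing down it reaches from about 375 to 900 mm from the base axis. Payload 3.1 kg.
Tool frame: the origin (TCP) lies midway between the tips of the shut fingers; the grasp point (between the pads) lies grip_depth behind it (grip_depth is the distance from the TCP to the grasp point, in mm); z points along the fingers, y is the line along which they close (so a half turn about z gives the same grasp; the last joint's range is limited). The gripper opens to 85 mm and grips with 20 to 120 N. Pads are 22 mm wide; open, the fingers measure 114 mm over their backs; the gripper's body (76 mm by 85 mm) begins 54 mm behind the grasp point. The pads swing forward as they close: fully open they stand 13 mm farther back than shut.
Start: joints at [0.946, 0.527, 1.433, -0, 1.181, -0.178], TCP at [270.009, 563.642, 231.31] pointing down, gripper open.
Joint ranges: [-3.08, 3.08], [-0.75, 2.2], [0.22, 2.44], [-1.43, 4.57], [0, 2.65], [-2.85, 2.85]. Speed limits (rad/s): [2.79, 2.79, 3.14, 3.14, 3.14, 3.14].

## Interface

Orientations are given as a rotation vector (axis times angle).
In Python, from bench import * gives the robot as it stands. The module is installed in compiled form; this text tells all that it offers.
- The arm moves only by the tool servo_tool, never from a script. Its argument "series" is a list of rows, each a list of 7 numbers: the closure, from 0 (fully open) to 1 (shut), then the shift along the tool's x, y, z in cm, then the turn, a rotation vector about the tool's x, y, z in rad. A call has exactly 10 rows; each row shifts and turns the commanded pose from where the row before left it, along the tool's axes as they then stand; what a row does not reach is not made up. A row lasts 1/12 s, in which the tool goes at most 41.7 mm and 7.16 degrees, less where a joint would pass 70% of its speed; a pose out of reach is approached as far as the arm can. A call is refused whole if a number of a shift passes 4.17 or a number of a turn 0.125, either way. A call with a gripper value outside its range is refused whole. The fingers move at their own pace and stop on an object; the grip force is fixed at half the most. Time passes only in rows, so rows that do not move let the fingers close, or fill a call up. It gives the time, the measured TCP pose, the force, the opening and the grip force at its end, in the units of the state.
- get_state(): the state, without advancing time (a new reading comes with each control period).
- get_image(name): name is "scene" or "top" or "wrist"; returns (picture, depth): 400x640x3 uint8, blue, green, red; 400x640 float32, mm along the optical axis (not along the pixel's ray), 0 where there is no reading.
- get_calibration(name): a dict with "fx", "fy", "cx", "cy" (pixels), "pose" (4x4, takes a point from camera to world coordinates). Camera axes: x right, y up, looking along -z (the intrinsics and any distortion apply to the point x, -y, -z); pixel columns grow to the right and rows downward; lengths in mm; the calibration is good to about 2 mm. A picture is of the moment at which its call begins: read the wrist's pose just before it. get_calibration takes no time and is no camera call; for the wrist camera it gives the pose at the moment of the call.
- close_job(): hands the job in; it is judged then, once.
Trained networks look in the newest picture that a camera, given by its name, has taken for a name from the list of things; names that differ only in an ending like _2 or _b are one class to them, and where a whole thing is asked for, a point or a joint stands for the part that bears it (a point fixed in the world has none). Each returns a list of dicts, best first, with "score" (0 to 1); they miss things now and then, are a little off and sometimes report something else, mostly with a low value. They report only what shows in the picture. A call takes as long as a camera call. They do not tell look-alikes from the thing itself.
- cut_out(camera, thing): "mask" (400x640 bool, what is visible of it) and "at" ([column, row] in pixels, amid what is visible of it).
The state is a dict: "clock": time; "qpos": joint angles; "joint_vel": joint speeds; "joint_efforts": joint torques, N m; "tcp_pos": TCP position; "tcp_rot": TCP orientation; "force": force on the tool from outside, world axes, zero at the start; "wrist_torque": the same for the moment, N m; "gripper_width": opening from 0.0 (shut) to 1.0 (fully open); "grasp_force": force on a finger pad.
Only numpy, scipy, OpenCV 4.12 (cv2) and the standard library are available. Lean on these libraries where they do the work, as an engineer would, in place of code of your own. Each camera call takes 0.05 s, during which the arm holds its last target. There are 200 camera calls.

## Task

Push the blue tube rack along the shaker's channel until it is fully home against the orange end stop, gently, then turn the orange winged clamp screw clockwise: feel for the moment its foot bites on the rack, and give it about 15 to 20 degrees more, so that the rack is held firmly but not overtightened. The wings sweep close by the grey console: do not knock the hand against it, and leave the jar, the bottle and the pipette-tip box where they stand.

Things in the scene. Friction and masses are not known exactly. Their poses are not given: they have to be found in the camera images.
- shaker: Fixed platform shaker, white case 170 mm (x) by 350 mm (y, -190 to +160). Origin on the bench, under the channel's centre line; the aluminium platform is 55 mm up. The channel (two steel rails 12 mm high, 63.6 mm apart) runs along its y axis; the rack slides in it to +y. Offsets below are in this frame.
- stop: Orange block 22 mm high, fixed across the channel's end. Its contact face is at y = +70 mm in the shaker's frame (same origin as the shaker). The rack must not be driven against it harder than 40 N; 6 N is plenty.
- console: Grey upright console fixed at the shaker's +y end, same origin as the shaker. Its wall facing the knob is at y = +84 mm, 36 mm from the knob's axis; its top is 17 mm above the knob's grip point. The wing tips pass it with 8 mm to spare. A hand opened wider than about 35 mm can strike it; it must not press on it with over 8 N.
- rack: Loose blue tube rack, 60 mm wide, 165 mm long, 0.25 to 0.5 kg, lying along the channel. Origin at its underside, 80 mm behind its front (+y) end face. Heights: front ledge (56 mm long) 26 mm, block 44 mm, six capped tubes 66 mm. When home its origin is at y = -10 mm in the shaker's frame; it starts 30 to 75 mm short of that.
- rack_mid (a point): Point on the rack 13 mm above the rack's origin.
- rack_handle (a point): Grip point on the rack's white upright tab, 73 mm behind the rack's origin (-y), 75 mm above its underside. The tab is 12 mm thick (x), 24 mm long (y), its top 15 mm above this point; the nearest tube caps are 11 mm ahead of the tab, tops 9 mm below this point. Pinch it from above across the 12 mm.
- clamp: Dark steel arm over the channel's end, 40 mm wide, top 125 mm above the bench, with the winged screw on top and a round rubber foot (22 mm) below, over the ledge of a home rack. Origin on the knob's axis at platform height, 48 mm (+y) from the shaker's. The foot sinks 8 mm per rad of the knob; it bites with 11 N at once, then 2.6 N more per 0.1 rad. Good is 13 to 25 N; over 30 N at any time fails.
- knob_grip (a point): Grip point on the knob's vertical axis, half-way up the wings, 153 mm above the bench, 28 mm above the arm. The wings form an orange bar 56 mm long, 9 mm thick, from 13 mm below to 13 mm above this point. The point turns with the knob: its x axis runs along the bar.
- knob (a joint): Winged screw's angle, 0 to 3.3 rad, growing clockwise from above (tightening). 0: bar along shaker x; 1.57: at the console. Starts at 0 to 0.4; stays where left. Foot height unknown: it bites between 0.7 and 2.3 rad; best is 0.3 rad more (0.1 to 0.5). Torque: 0.25 N m while turning, plus 0.008 per N of clamping; hand held still: 0 to 0.14 before the bite, then climbing, 0.008 per N plus 0 to 0.1.
- specimen_jar: Bystander: jar with a yellow cap, 52 mm across, 65 mm tall, on the robot's side of the shaker. Origin at its underside.
- tip_box: Bystander: green and white pipette-tip box, 75 by 110 mm, 61 mm tall, on the far side of the shaker. Origin at its underside.
- reagent: Bystander: small bottle with a blue cap, 48 mm across, 85 mm tall, on the far side of the shaker. Origin at its underside.
There are look-alikes about, which are no part of the job. There is more than one size of the rack; the job needs the largest.

How it is judged (in metres and radians):
On the way, in this order (a step that is already met when the one before it is completed fails the run):
1. the rack is slid home against the end stop, the clamp not yet pressing on it (y of rack_mid in the frame of shaker above -0.013 m and contact force between clamp and rack below 0.5 N), for 0.2 s.
2. the clamp's foot presses on the rack with more than 13 N (contact force between clamp and rack above 13 N), for 0.2 s.
At the end, for the whole second after the job is handed in: The rack lies flat in the channel within 3 mm of the end stop, at rest, and the clamp's foot presses on it with 13 to 25 N, the hand off everything (y of rack_mid in the frame of shaker above -0.013 m and z of rack_mid in the frame of shaker below 0.071 m and angle between rack's own z axis and vertical below 0.05 rad and contact force between clamp and rack between 13 and 25 N and linear speed of rack below 0.02 m/s); the robot touches nothing.
It fails at once if the clamp presses on the rack with more than 30 N (overtightened) (contact force between clamp and rack above 30 N).
It fails at once if the rack is driven against the end stop with more than 40 N (contact force between rack and stop above 40 N).
It fails at once if the robot presses on the console with more than 8 N (contact force between any of the fingers, the arm and console above 8 N).
It fails at once if the jar, the bottle or the tip box is moved by more than 15 mm (distance of any of specimen_jar, reagent, tip_box from where it was at the start of the episode above 0.015 m).
It also fails if it takes over 67 s, if anything falls off the work surface, if the arm or the gripper's body presses on something with over 40 N, if the wrist force passes 120 N, or if a joint passes its speed limit or range.

## Working session

There is one attempt and no reset: what is moved stays moved. The work goes in short steps, Python scripts to look and compute and a tool call to move; the robot and the scene stay as the last step left them, time stands still between calls to the robot, and variables do not carry over. Pictures are saved under pics/ and viewed, at most 10 in all, crops included, and the job is handed in when it is done.

Besides the shell and the picture viewer there is one more tool, called after "Call:" by a JSON object that holds its "op" and its "data", one argument or row to a line. servo_tool: Moves the arm, as the interface text tells. Its arguments: {"type":"object","properties":{"series":{"type":"array"}},"required":["series"]}

```bash
mkdir -p pics; cat > h.py <<'E'
from bench import *
import numpy as np, cv2
from scipy.spatial.transform import Rotation as R
def world(cam,depth,mask,cal=None):
    c=cal or get_calibration(cam); v,u=np.nonzero(mask&(depth>0)); d=depth[v,u]
    p=np.c_[(u-c["cx"])/c["fx"]*d,-(v-c["cy"])/c["fy"]*d,-d]
    T=np.array(c["pose"]); return p@T[:3,:3].T+T[:3,3],u,v
E
python3 - <<'E'
from h import *
s=get_state();print(s)
for n in["scene","top"]:
    im,d=get_image(n);cv2.imwrite(f"pics/{n}0.png",im);np.save(f"{n}.npy",d)
    for t in["shaker","stop","console","rack","rack_handle","clamp","knob_grip","specimen_jar","tip_box","reagent"]:
        try:
            for r in cut_out(n,t)[:3]:
                p,u,v=world(n,d,r["mask"])
                if len(p): print(n,t,round(r["score"],2),np.round(r["at"]),len(p),np.round(np.median(p,0)),np.round(np.percentile(p,2,0)),np.round(np.percentile(p,98,0)))
        except Exception as e: print(t,e)
print(get_calibration("top"))
E
```

```text
{'clock': 0.0, 'qpos': array([ 9.45524492e-01,  5.28470783e-01,  1.43391764e+00,  1.95612891e-05,
        1.18141101e+00, -1.78507033e-01]), 'joint_vel': array([-6.15004427e-05, -1.97399830e-03,  6.82165761e-04, -5.27330467e-04,
       -6.74484563e-04, -2.25176734e-03]), 'joint_efforts': array([ 1.23516151e-03, -4.42357957e+01, -1.78025812e+01, -3.23565309e-04,
        8.31148034e-03, -1.75734721e-05]), 'tcp_pos': array([269.57143146, 563.07023616, 230.32591696]), 'tcp_rot': array([-0.69577078, -3.06267364,  0.00317821]), 'force': array([-1.24840751, -0.47340621,  0.37196296]), 'wrist_torque': array([-0.02987672, -0.03514929,  0.01099486]), 'grasp_force': 0.0, 'gripper_width': 0.996956059591738}
scene shaker 0.86 [336. 189.] 8497 [621. 114.  57.] [ 499. -111.   16.] [686. 224. 173.]
scene shaker 0.58 [305. 211.] 1740 [585. -16.  96.] [549. -80.  66.] [615.  76. 144.]
scene shaker 0.22 [343. 164.] 181 [596. 125. 153.] [550. 118.  77.] [623. 171. 166.]
scene stop 0.43 [354. 181.] 105 [619. 150.  73.] [600. 144.  56.] [633. 161.  79.]
scene console 0.92 [364. 155.] 2658 [629. 177. 167.]
[... 2275 characters left out ...]
ip_box 0.92 [345. 144.] 2190 [728. -42.  61.] [691. -95.  10.] [771.  10.  65.]
top tip_box 0.28 [325. 220.] 2611 [575.   0.  98.] [543. -76.  79.] [610.  79. 145.]
top reagent 0.85 [259. 135.] 499 [743. 133.  59.] [728. 115.  18.] [769. 157.  87.]
{'fx': 448.0907179500978, 'fy': 448.0907179500978, 'cx': 319.6300487420855, 'cy': 205.29859955358364, 'pose': array([[-7.79649981e-03,  9.96887233e-01, -7.84541825e-02,
         5.34476882e+02],
       [-9.99905869e-01, -6.88615455e-03,  1.18673896e-02,
         2.01026835e+01],
       [ 1.12902016e-02,  7.85393216e-02,  9.96847083e-01,
         9.48776883e+02],
       [ 0.00000000e+00,  0.00000000e+00,  0.00000000e+00,
         1.00000000e+00]])}
```

```bash
python3 - <<'E'
from h import *
d=np.load("top.npy");im=cv2.imread("pics/top0.png")
p,u,v=world("top",d,np.ones_like(d,bool))
def rect(n,z0,z1,x0,x1,y0,y1):
    m=(p[:,2]>z0)&(p[:,2]<z1)&(p[:,0]>x0)&(p[:,0]<x1)&(p[:,1]>y0)&(p[:,1]<y1)
    q=p[m]; print(n,m.sum(),cv2.minAreaRect(q[:,:2].astype(np.float32)),np.round(np.median(q,0),1))
rect("handle",138,160,540,620,-110,20)
rect("knob",160,172,550,640,100,145)
rect("arm",120,130,550,640,95,150)
rect("console",165,180,500,720,150,260)
rect("caps",116,125,530,620,-110,90)
rect("block",95,103,530,620,-110,90)
rect("ledge",78,84,530,620,30,130)
rect("platform",50,60,450,720,-150,260)
s=get_state();print(R.from_rotvec(s["tcp_rot"]).as_matrix().round(3))
cv2.imwrite("pics/top1.png",cv2.resize(im[120:310,180:460],None,fx=2.8,fy=2.8,interpolation=cv2.INTER_CUBIC))
E
```

```text
handle 89 ((565.190185546875, -68.6059799194336), (23.994644165039062, 11.922693252563477), 82.00077819824219) [565.2 -68.8 145.3]
knob 116 ((593.63818359375, 126.92495727539062), (8.94045639038086, 52.205352783203125), 77.94770050048828) [593.4 127.5 163.6]
arm 359 ((593.4264526367188, 127.81009674072266), (49.091426849365234, 39.62035369873047), 81.44706726074219) [593.4 118.4 125.6]
console 3519 ((603.9708251953125, 198.25384521484375), (72.59526824951172, 149.95602416992188), 81.78878021240234) [602.7 197.2 170.9]
caps 383 ((571.1504516601562, -25.909019470214844), (93.79378509521484, 46.78905487060547), 81.1650390625) [568.7 -12.5 121.5]
block 951 ((572.381591796875, -20.043193817138672), (95.31746673583984, 59.953853607177734), 81.58776092529297) [573.1 -13.6  99.4]
ledge 790 ((583.2760009765625, 55.23698425292969), (55.50236129760742, 60.14288330078125), 82.4744644165039) [582.4  55.7  81.3]
platform 6958 ((589.75537109375, 64.43878173828125), (248.69810485839844, 369.7728271484375), 5.720417022705078) [570.6  32.6  55.5]
[[-0.902  0.432  0.   ]
 [ 0.432  0.902  0.   ]
 [-0.     0.    -1.   ]]
```

View pics/top1.png

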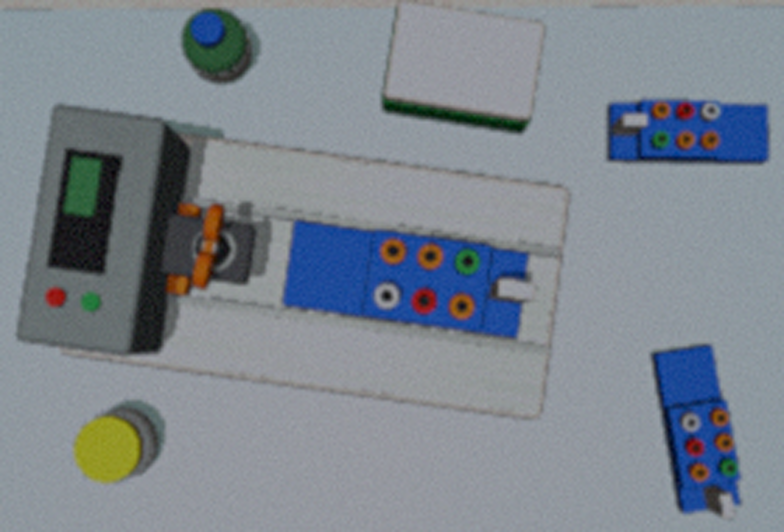

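The crop shows the big rack in the channel at about (410,275) with its tab at (513,287). The winged knob is at (208,247), right beside the console, and the two smaller racks on the right are the look-alikes. Measured heights and sizes match the given ones, with about 66 mm of travel left.

```bash
python3 -c "
import bench;print([n for n in dir(bench) if n[0]!='_']);print(getattr(bench,'grip_depth',None))"
```

```text
['PlanningError', 'close_job', 'cut_out', 'get_calibration', 'get_image', 'get_state', 'grip_depth']
18.700000000000003
```

Call:
{"op": "servo_tool", "data": {
  "series": [
    [0,-2.7,-2.2,0,0,0,0],
    [0,-2.7,-2.2,0,0,0,0],
    [0,-2.7,-2.2,0,0,0,0],
    [0,-2.7,-2.2,0,0,0,0],
    [0,-2.7,-2.2,0,0,0,0],
    [0,-2.7,-2.2,0,0,0,0],
    [0,-2.7,-2.2,0,0,0,0],
    [0,-2.7,-2.2,0,0,0,0],
    [0,-2.7,-2.2,0,0,0,0],
    [0,-2.7,-2.2,0,0,0,0]
  ]
}}

```text
clock: 1.93
tcp_pos: [419.0, 247.1, 231.6]
tcp_rot: [0.696, 3.063, 0.001]
force: [1.6, 0.9, 0.2]
gripper_width: 0.998
grasp_force: 0.0
```

Call:
{"op": "servo_tool", "data": {
  "series": [
    [0,-2.7,-2.2,0,0,0,0],
    [0,-2.7,-2.2,0,0,0,0],
    [0,-2.7,-2.2,0,0,0,0],
    [0,-2.7,-2.2,0,0,0,0],
    [0,-2.7,-2.2,0,0,0,0],
    [0,-2.7,-2.2,0,0,0,0],
    [0,-2.7,-2.2,0,0,0,0],
    [0,-2.7,-2.2,0,0,0,0],
    [0,-2.7,-2.2,0,0,0,0],
    [0,-2.7,-2.2,0,0,0,0]
  ]
}}

```text
clock: 2.77
tcp_pos: [567.5, -68.3, 231.5]
tcp_rot: [0.696, 3.063, 0.0]
force: [0.4, 0.7, 0.1]
gripper_width: 0.998
grasp_force: 0.0
```

Call:
{"op": "servo_tool", "data": {
  "series": [
    [0,0,0,0,0,0,0.125],
    [0,0,0,0,0,0,0.125],
    [0,0,0,0,0,0,0.125],
    [0,0,0,0,0,0,0.125],
    [0,0,0,0,0,0,0.125],
    [0,0,0,0,0,0,0.125],
    [0,0,0,0,0,0,0.125],
    [0,0,0,0,0,0,0.125],
    [0,0,0,0,0,0,0.125],
    [0,0,0,0,0,0,0.02]
  ]
}}

```text
clock: 3.6
tcp_pos: [566.9, -66.5, 231.4]
tcp_rot: [2.248, 2.195, 0.0]
force: [0.1, -0.7, -0.5]
gripper_width: 1.0
grasp_force: 0.0
```

```bash
python3 - <<'E'
from h import *
s=get_state();c=get_calibration("wrist");im,d=get_image("wrist");cv2.imwrite("pics/w0.png",im)
p,u,v=world("wrist",d,np.ones_like(d,bool),c)
def rect(n,z0,z1,x0,x1,y0,y1):
    m=(p[:,2]>z0)&(p[:,2]<z1)&(p[:,0]>x0)&(p[:,0]<x1)&(p[:,1]>y0)&(p[:,1]<y1)
    q=p[m]; 
    if len(q):print(n,m.sum(),cv2.minAreaRect(q[:,:2].astype(np.float32)),np.round(np.median(q,0),1),u[m].mean(),v[m].mean())
rect("handle",140,150,540,620,-110,20)
rect("knob",160,172,550,640,100,145)
rect("ledge",78,84,530,620,30,130)
print(s["tcp_pos"],s["tcp_rot"])
E
```

```text
handle 591 ((567.0302734375, -67.7129898071289), (23.865541458129883, 12.003045082092285), 81.5379867553711) [567.1 -66.8 145.5] 311.7005076142132 209.06260575296108
ledge 5050 ((584.7017822265625, 52.21308135986328), (44.70347213745117, 64.67951202392578), 88.35999298095703) [584.7  53.4  81.7] 331.5110891089109 31.14851485148515
[566.9183265  -66.51406605 231.37127388] [2.24771803e+00 2.19468750e+00 1.16906223e-04]
```

View pics/w0.png

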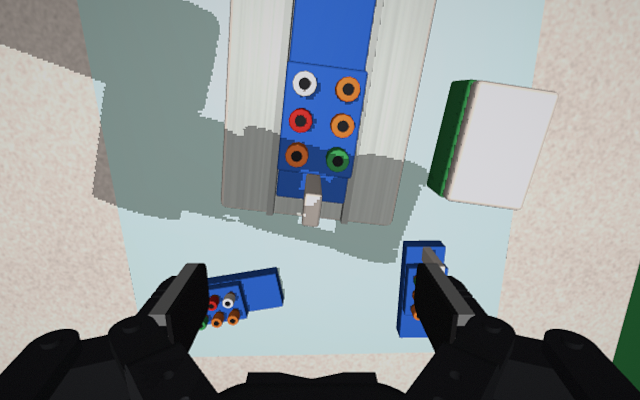

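The wrist view shows the tab at about (312,209), which puts it at (567,-68). That agrees with the top camera to within 2 mm, so I'll descend and pinch it.

Call:
{"op": "servo_tool", "data": {
  "series": [
    [0,0,0,0,0,0,0.12],
    [0,-0.15,0,1.5,0,0,0],
    [0,0,0,1.5,0,0,0],
    [0,0,0,1.5,0,0,0],
    [0,0,0,1.5,0,0,0],
    [0,0,0,1.5,0,0,0],
    [0,0,0,1.5,0,0,0],
    [0,0,0,1.5,0,0,0],
    [0,0,0,1.1,0,0,0],
    [0,0,0,0,0,0,0]
  ]
}}

```text
clock: 4.48
tcp_pos: [565.2, -67.5, 113.1]
tcp_rot: [-2.368, -2.059, 0.004]
force: [-0.4, 0.3, 0.3]
gripper_width: 0.999
grasp_force: 0.0
```

Call:
{"op": "servo_tool", "data": {
  "series": [
    [1,0,0,0,0,0,0],
    [1,0,0,0,0,0,0],
    [1,0,0,0,0,0,0],
    [1,0,0,0,0,0,0],
    [1,0,0,0,0,0,0],
    [1,0,0,0,0,0,0],
    [1,0,0,0,0,0,0],
    [1,0,0,0,0,0,0],
    [1,0,0,0,0,0,0],
    [1,0,0,0,0,0,0]
  ]
}}

```text
clock: 5.32
tcp_pos: [567.3, -68.1, 116.0]
tcp_rot: [2.371, 2.059, 0.001]
force: [1.0, -0.0, 6.0]
gripper_width: 0.13
grasp_force: 60.0
```

Call:
{"op": "servo_tool", "data": {
  "series": [
    [1,0.3,0,-0.05,0,0,0],
    [1,0.7,0,0,0,0,0],
    [1,0.7,0,0,0,0,0],
    [1,0.7,0,0,0,0,0],
    [1,0.7,0,0,0,0,0],
    [1,0.7,0,0,0,0,0],
    [1,0.7,0,0,0,0,0],
    [1,0.7,0,0,0,0,0],
    [1,0.5,0,0,0,0,0],
    [1,0.3,0,0,0,0,0]
  ]
}}

```text
clock: 6.15
tcp_pos: [575.3, -7.7, 116.0]
tcp_rot: [2.371, 2.06, -0.0]
force: [-0.9, -6.0, 6.3]
gripper_width: 0.132
grasp_force: 60.0
```

Call:
{"op": "servo_tool", "data": {
  "series": [
    [1,0,0,0,0,0,0],
    [1,0.05,0,0,0,0,0],
    [1,0.05,0,0,0,0,0],
    [1,0.05,0,0,0,0,0],
    [1,0.05,0,0,0,0,0],
    [1,0.05,0,0,0,0,0],
    [1,0,0,0,0,0,0],
    [1,0,0,0,0,0,0],
    [1,0,0,0,0,0,0],
    [1,0,0,0,0,0,0]
  ]
}}

```text
clock: 6.98
tcp_pos: [575.5, -5.8, 116.0]
tcp_rot: [2.372, 2.06, -0.0]
force: [-0.7, -4.6, 5.1]
gripper_width: 0.131
grasp_force: 60.0
```

Call:
{"op": "servo_tool", "data": {
  "series": [
    [1,0.04,0,0,0,0,0],
    [1,0.04,0,0,0,0,0],
    [1,0.04,0,0,0,0,0],
    [1,0.04,0,0,0,0,0],
    [1,0.04,0,0,0,0,0],
    [1,0.04,0,0,0,0,0],
    [1,0,0,0,0,0,0],
    [1,0,0,0,0,0,0],
    [1,0,0,0,0,0,0],
    [1,0,0,0,0,0,0]
  ]
}}

```text
clock: 7.82
tcp_pos: [575.9, -3.4, 116.0]
tcp_rot: [2.372, 2.06, -0.0]
force: [-0.9, -4.8, 5.6]
gripper_width: 0.128
grasp_force: 60.0
```

Call:
{"op": "servo_tool", "data": {
  "series": [
    [1,0.03,0,0,0,0,0],
    [1,0.03,0,0,0,0,0],
    [1,0.03,0,0,0,0,0],
    [1,0,0,0,0,0,0],
    [1,0,0,0,0,0,0],
    [1,0,0,0,0,0,0],
    [1,0,0,0,0,0,0],
    [1,0,0,0,0,0,0],
    [1,0,0,0,0,0,0],
    [1,0,0,0,0,0,0]
  ]
}}

```text
clock: 8.65
tcp_pos: [576.0, -2.6, 116.0]
tcp_rot: [2.372, 2.06, -0.0]
force: [-0.9, -4.6, 5.1]
gripper_width: 0.131
grasp_force: 60.0
```

Total travel so far is 66.1 mm, and the force still shows only sliding friction. I'll continue in small steps.

Call:
{"op": "servo_tool", "data": {
  "series": [
    [1,0.03,0,0,0,0,0],
    [1,0.03,0,0,0,0,0],
    [1,0.03,0,0,0,0,0],
    [1,0,0,0,0,0,0],
    [1,0,0,0,0,0,0],
    [1,0,0,0,0,0,0],
    [1,0,0,0,0,0,0],
    [1,0,0,0,0,0,0],
    [1,0,0,0,0,0,0],
    [1,0,0,0,0,0,0]
  ]
}}

```text
clock: 9.48
tcp_pos: [576.1, -1.7, 116.0]
tcp_rot: [2.372, 2.06, -0.0]
force: [-0.4, -4.2, 4.8]
gripper_width: 0.127
grasp_force: 60.0
```

Call:
{"op": "servo_tool", "data": {
  "series": [
    [1,0.03,0,0,0,0,0],
    [1,0.03,0,0,0,0,0],
    [1,0.03,0,0,0,0,0],
    [1,0,0,0,0,0,0],
    [1,0,0,0,0,0,0],
    [1,0,0,0,0,0,0],
    [1,0,0,0,0,0,0],
    [1,0,0,0,0,0,0],
    [1,0,0,0,0,0,0],
    [1,0,0,0,0,0,0]
  ]
}}

```text
clock: 10.32
tcp_pos: [576.1, -1.6, 116.0]
tcp_rot: [2.371, 2.06, -0.002]
force: [-1.2, -7.9, 5.5]
gripper_width: 0.133
grasp_force: 60.0
```

The rack is home: the force rose while the motion stopped, after 67 mm of travel. I'll release, lift and go over the knob.

Call:
{"op": "servo_tool", "data": {
  "series": [
    [0.3,0,0,0,0,0,0],
    [0.3,0,0,0,0,0,0],
    [0.3,0,0,0,0,0,0],
    [0.3,0,0,0,0,0,0],
    [0.3,0,0,-1.5,0,0,0],
    [0.3,0,0,-1.8,0,0,0],
    [0.3,0,0,-1.8,0,0,0],
    [0.3,0,0,-1.8,0,0,0],
    [0.3,0,0,-1.8,0,0,0],
    [0.3,0,0,-1.8,0,0,0]
  ]
}}

```text
clock: 11.15
tcp_pos: [575.7, -0.3, 221.2]
tcp_rot: [-2.371, -2.059, 0.0]
force: [-0.7, -0.1, -0.4]
gripper_width: 0.704
grasp_force: 0.0
```

Call:
{"op": "servo_tool", "data": {
  "series": [
    [0.6,2.6,0,0,0,0,0],
    [0.6,2.6,0,0,0,0,0],
    [0.6,2.6,0,0,0,0,0],
    [0.6,2.6,0,0,0,0,0],
    [0.6,2.6,0,0,0,0,0],
    [0.6,0,0,0,0,0,-0.125],
    [0.6,0,0,0,0,0,-0.125],
    [0.6,0,0,0,0,0,-0.125],
    [0.6,0,0,0,0,0,-0.125],
    [0.6,0,0,0,0,0,-0.125]
  ]
}}

```text
clock: 11.98
tcp_pos: [593.9, 128.5, 220.3]
tcp_rot: [-1.614, -2.693, 0.0]
force: [-0.6, 0.7, -0.8]
gripper_width: 0.401
grasp_force: 0.0
```

Call:
{"op": "servo_tool", "data": {
  "series": [
    [0.6,0,0,0,0,0,-0.125],
    [0.6,0,0,0,0,0,-0.125],
    [0.6,0,0,0,0,0,-0.125],
    [0.6,0,0,0,0,0,-0.125],
    [0.6,0,0,0,0,0,-0.125],
    [0.6,0,0,0,0,0,-0.125],
    [0.6,0,0,0,0,0,-0.125],
    [0.6,0,0,0,0,0,0],
    [0.6,0,0,0,0,0,0],
    [0.6,0,0,0,0,0,0]
  ]
}}

```text
clock: 12.82
tcp_pos: [594.2, 128.0, 220.6]
tcp_rot: [-0.336, -3.123, -0.0]
force: [-0.1, -0.3, -0.0]
gripper_width: 0.399
grasp_force: 0.0
```

```bash
python3 - <<'E'
from h import *
s=get_state();c=get_calibration("wrist");im,d=get_image("wrist");cv2.imwrite("pics/w1.png",im)
r=cut_out("wrist","knob_grip")
for q in r[:3]: print(q["score"],q["at"],np.round(np.median(world("wrist",d,q["mask"],c)[0],0),1))
p,u,v=world("wrist",d,np.ones_like(d,bool),c)
def rect(n,z0,z1,x0,x1,y0,y1):
    m=(p[:,2]>z0)&(p[:,2]<z1)&(p[:,0]>x0)&(p[:,0]<x1)&(p[:,1]>y0)&(p[:,1]<y1)
    q=p[m]; 
    if len(q):print(n,m.sum(),cv2.minAreaRect(q[:,:2].astype(np.float32)),np.round(np.median(q,0),1),u[m].mean(),v[m].mean())
rect("knob",161,169,550,640,100,145)
rect("arm",122,129,550,640,90,145)
rect("console",168,175,500,720,155,260)
print(s["tcp_pos"],R.from_rotvec(s["tcp_rot"]).as_matrix().round(3).tolist(),s["gripper_width"],s["force"],s["wrist_torque"])
E
```

```text
0.89 [314.2, 215.1] [594.1 129.2 160.8]
0.7 [212.0, 192.3] [574.2  55.9  99.8]
knob 841 ((594.8485107421875, 128.38656616210938), (8.763230323791504, 50.75713348388672), 77.97827911376953) [587.6 128.9 164.3] 310.92865636147445 220.8703923900119
arm 1740 ((593.5817260742188, 117.43951416015625), (60.3592414855957, 40.33810806274414), 81.43241119384766) [590.6 117.3 125.6] 302.4580459770115 203.3793103448276
console 25859 ((602.8451538085938, 199.64614868164062), (71.47352600097656, 144.24024963378906), 81.63077545166016) [586.3 202.  171. ] 436.23647472833443 190.6913647086121
[594.19120062 127.95378635 220.56430282] [[-0.977, 0.213, -0.001], [0.213, 0.977, 0.0], [0.001, 0.0, -1.0]] 0.39876398891856085 [-0.09614382 -0.26581899 -0.00929718] [0.05979298 0.0147332  0.0028779 ]
```

View pics/w1.png

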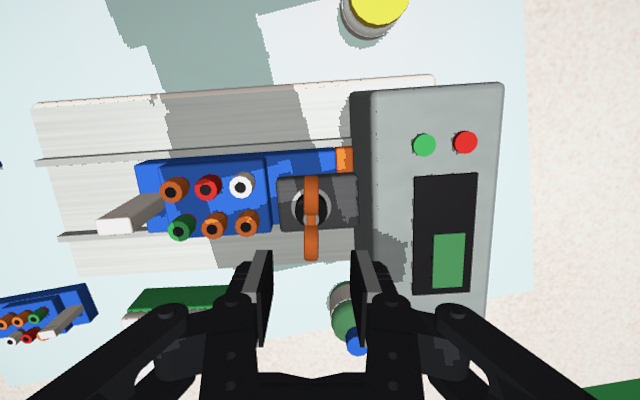

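The wrist view shows the knob bar at about (311,217), aligned with the hand, and the ledge under the clamp against the orange stop at (345,160). The console is to the right, around (430,190). I'll narrow the hand, descend and grip.

Call:
{"op": "servo_tool", "data": {
  "series": [
    [0.7,-0.05,0.05,0,0,0,0],
    [0.7,0,0,0,0,0,0],
    [0.7,0,0,1.2,0,0,0],
    [0.7,0,0,1.2,0,0,0],
    [0.7,0,0,1.2,0,0,0],
    [0.7,0,0,1.2,0,0,0],
    [0.7,0,0,1.2,0,0,0],
    [0.7,0,0,1.2,0,0,0],
    [0.7,0,0,1.1,0,0,0],
    [0.7,0,0,0,0,0,0]
  ]
}}

```text
clock: 13.75
tcp_pos: [593.5, 127.9, 135.5]
tcp_rot: [-0.332, -3.119, 0.001]
force: [-1.0, -0.6, -0.9]
gripper_width: 0.3
grasp_force: 0.0
```

Call:
{"op": "servo_tool", "data": {
  "series": [
    [1,0,0,0,0,0,0],
    [1,0,0,0,0,0,0],
    [1,0,0,0,0,0,0],
    [1,0,0,0,0,0,0],
    [1,0,0,0,0,0,0],
    [1,0,0,0,0,0,0],
    [1,0,0,0,0,0,0],
    [1,0,0,0,0,0,0],
    [1,0,0,0,0,0,0],
    [1,0,0,0,0,0,0]
  ]
}}

```text
clock: 14.58
tcp_pos: [593.9, 127.8, 137.0]
tcp_rot: [-0.332, -3.121, 0.001]
force: [-2.3, -2.2, -15.2]
gripper_width: 0.19
grasp_force: 58.9
```

```bash
cat > t.py <<'E'
from h import *
s=get_state();m=R.from_rotvec(s["tcp_rot"]).as_matrix()
# bar angle: tool -x vs shaker x (yaw -8.3 deg), cw positive
th=np.deg2rad(-8.3)-np.arctan2(-m[1,0],-m[0,0])
print("t%.2f th %.3f"%(s["clock"],(th+1)%(2*np.pi)-1),"F",s["force"].round(1),"M",s["wrist_torque"].round(3),"e6 %.3f"%s["joint_efforts"][5],"q6 %.3f"%s["qpos"][5],"w %.3f"%s["gripper_width"],s["tcp_pos"].round(1))
E
python3 t.py
```

```text
t14.58 th 0.067 F [ -2.3  -2.2 -15.2] M [-0.543  0.399 -0.04 ] e6 -0.035 q6 -1.330 w 0.190 [593.9 127.8 137. ]
```

The opening is wider than the 9 mm bar would give, and there is a 15 N vertical pull. I'll look before turning.

```bash
python3 t.py; python3 - <<'E'
from h import *
a,_=get_image("wrist");b,_=get_image("scene")
a=cv2.resize(a[120:400,150:490],(480,395));b=cv2.resize(b[110:230,280:400],(320,320),interpolation=cv2.INTER_CUBIC)
o=np.zeros((395,800,3),np.uint8);o[:,:480]=a;o[:320,480:]=b;cv2.imwrite("pics/g0.png",o)
E
python3 t.py
```

```text
t14.58 th 0.067 F [ -2.3  -2.2 -15.2] M [-0.543  0.399 -0.04 ] e6 -0.035 q6 -1.330 w 0.190 [593.9 127.8 137. ]
t14.68 th 0.067 F [ -2.8  -2.8 -15.5] M [-0.482  0.459 -0.026] e6 -0.035 q6 -1.330 w 0.192 [593.9 127.8 137. ]
```

View pics/g0.png

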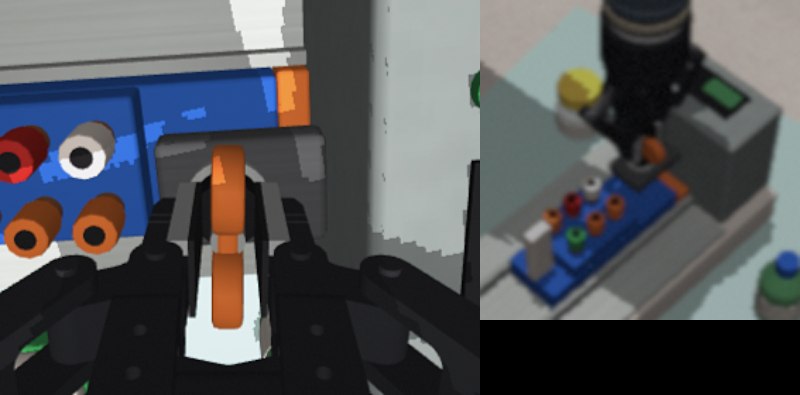

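The hand straddles the bar, which is at about (228,235), but the fingertips hold the collar below the wings and leave a gap beside the bar. I'll open a little, rise 7 mm and close again.

Call:
{"op": "servo_tool", "data": {
  "series": [
    [0.7,0,0,0,0,0,0],
    [0.7,0,0,0,0,0,0],
    [0.7,0,0,-0.4,0,0,0],
    [0.7,0,0,-0.4,0,0,0],
    [1,0,0,0,0,0,0],
    [1,0,0,0,0,0,0],
    [1,0,0,0,0,0,0],
    [1,0,0,0,0,0,0],
    [1,0,0,0,0,0,0],
    [1,0,0,0,0,0,0]
  ]
}}

```text
clock: 15.52
tcp_pos: [597.1, 127.0, 148.7]
tcp_rot: [0.332, 3.118, -0.002]
force: [-1.7, -2.4, 7.6]
gripper_width: 0.089
grasp_force: 61.5
```

```bash
python3 t.py
```

```text
t15.52 th 0.067 F [-1.7 -2.4  7.6] M [-0.592  0.187 -0.096] e6 -0.123 q6 -1.330 w 0.089 [597.1 127.  148.7]
```

Call:
{"op": "servo_tool", "data": {
  "series": [
    [1,0,0,0,0,0,0],
    [1,0,0,0,0,0,0],
    [1,0,0,0,0,0,0],
    [1,0,0,0,0,0,0],
    [1,0,0,0,0,0,0],
    [1,0,0,0,0,0,0],
    [1,0,0,0,0,0,0],
    [1,0,0,0,0,0,0],
    [1,0,0,0,0,0,0],
    [1,0,0,0,0,0,0]
  ]
}}

```text
clock: 16.35
tcp_pos: [597.1, 127.0, 148.7]
tcp_rot: [0.331, 3.118, -0.002]
force: [-1.8, -2.9, 9.0]
gripper_width: 0.082
grasp_force: 61.5
```

```bash
python3 t.py; python3 - <<'E'
from h import *
s=get_state();c=get_calibration("wrist");a,d=get_image("wrist")
p,u,v=world("wrist",d,np.ones_like(d,bool),c)
hsv=cv2.cvtColor(a,cv2.COLOR_BGR2HSV)[v,u]
m=(p[:,2]>155)&(p[:,2]<172)&(abs(p[:,0]-595)<45)&(abs(p[:,1]-128)<20)&(hsv[:,0]<18)&(hsv[:,1]>120)
q=p[m];print(len(q),cv2.minAreaRect(q[:,:2].astype(np.float32)),np.median(q,0))
cv2.imwrite("pics/g1.png",a)
E
```

```text
t16.35 th 0.067 F [-1.8 -2.9  9. ] M [-0.628  0.229 -0.112] e6 -0.122 q6 -1.330 w 0.082 [597.1 127.  148.7]
2268 ((592.7853393554688, 128.5908660888672), (9.281414031982422, 50.990562438964844), 77.23754119873047) [587.0260262  129.3378926  163.55308228]
```

View pics/g1.png

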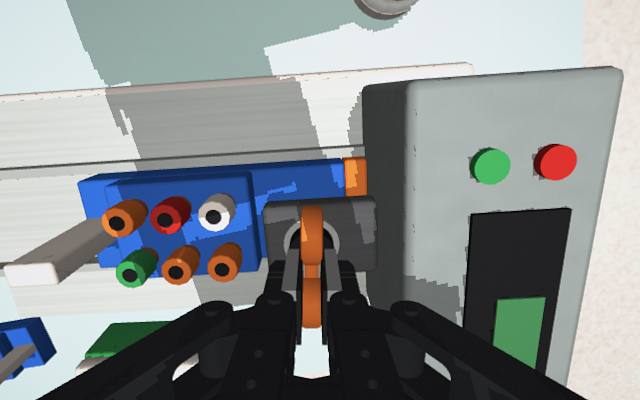

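The fingers are on the bar at about (312,240), but the TCP is 2–3 mm off the axis along it. I'll open, recentre and close again.

Call:
{"op": "servo_tool", "data": {
  "series": [
    [0.7,0,0,0,0,0,0],
    [0.7,0,0,0,0,0,0],
    [0.7,0,0,0,0,0,0],
    [0.7,0,0,0,0,0,0],
    [0.7,0,0,0,0,0,0],
    [0.7,0,0,0,0,0,0],
    [0.7,0,0,0,0,0,0],
    [0.7,0,0,0,0,0,0],
    [0.7,0,0,0,0,0,0],
    [0.7,0,0,0,0,0,0]
  ]
}}

```text
clock: 17.23
tcp_pos: [595.0, 128.0, 145.8]
tcp_rot: [-0.332, -3.124, 0.0]
force: [-0.4, 0.2, 0.8]
gripper_width: 0.301
grasp_force: 0.0
```

```bash
python3 t.py
```

```text
t17.23 th 0.067 F [-0.4  0.2  0.8] M [-0.04   0.055  0.013] e6 -0.000 q6 -1.330 w 0.301 [595.  128.  145.8]
```

Call:
{"op": "servo_tool", "data": {
  "series": [
    [0.7,0.1,0,0.1,0,0,0],
    [0.7,0.1,0,0.1,0,0,0],
    [0.7,0,0,0,0,0,0],
    [1,0,0,0,0,0,0],
    [1,0,0,0,0,0,0],
    [1,0,0,0,0,0,0],
    [1,0,0,0,0,0,0],
    [1,0,0,0,0,0,0],
    [1,0,0,0,0,0,0],
    [1,0,0,0,0,0,0]
  ]
}}

```text
clock: 18.07
tcp_pos: [592.8, 128.0, 143.9]
tcp_rot: [-0.332, -3.123, 0.001]
force: [-1.9, -3.1, 1.7]
gripper_width: 0.088
grasp_force: 59.7
```

```bash
python3 t.py
```

```text
t18.07 th 0.067 F [-1.9 -3.1  1.7] M [-0.633  0.283 -0.215] e6 -0.171 q6 -1.329 w 0.088 [592.8 128.  143.9]
```

Call:
{"op": "servo_tool", "data": {
  "series": [
    [0.7,0,0,0,0,0,0],
    [0.7,0,0,0,0,0,0],
    [0.7,-0.1,0,0,0,0,0],
    [0.7,-0.1,0,0,0,0,0],
    [0.7,0,0,0,0,0,0],
    [1,0,0,0,0,0,0],
    [1,0,0,0,0,0,0],
    [1,0,0,0,0,0,0],
    [1,0,0,0,0,0,0],
    [1,0,0,0,0,0,0]
  ]
}}

```text
clock: 18.9
tcp_pos: [595.0, 127.5, 144.0]
tcp_rot: [0.332, 3.124, -0.001]
force: [-1.2, -3.2, 1.8]
gripper_width: 0.085
grasp_force: 59.6
```

```bash
python3 t.py
```

```text
t18.90 th 0.067 F [-1.2 -3.2  1.8] M [-0.569  0.079 -0.085] e6 -0.136 q6 -1.330 w 0.085 [595.  127.5 144. ]
```

Call:
{"op": "servo_tool", "data": {
  "series": [
    [1,0,0,0,0,0,0.04],
    [1,0,0,0,0,0,0.04],
    [1,0,0,0,0,0,0.04],
    [1,0,0,0,0,0,0.04],
    [1,0,0,0,0,0,0.04],
    [1,0,0,0,0,0,0.04],
    [1,0,0,0,0,0,0.04],
    [1,0,0,0,0,0,0.04],
    [1,0,0,0,0,0,0.04],
    [1,0,0,0,0,0,0.04]
  ]
}}

```text
clock: 19.73
tcp_pos: [595.0, 127.6, 143.8]
tcp_rot: [0.945, 2.995, -0.002]
force: [0.2, -2.9, 0.5]
gripper_width: 0.092
grasp_force: 58.9
```

```bash
python3 t.py
```

```text
t19.73 th 0.467 F [ 0.2 -2.9  0.5] M [-0.46   0.065  0.411] e6 0.065 q6 -0.930 w 0.092 [595.  127.6 143.8]
```

Call:
{"op": "servo_tool", "data": {
  "series": [
    [1,0,0,0,0,0,0.015],
    [1,0,0,0,0,0,0.015],
    [1,0,0,0,0,0,0.015],
    [1,0,0,0,0,0,0.015],
    [1,0,0,0,0,0,0.015],
    [1,0,0,0,0,0,0.015],
    [1,0,0,0,0,0,0.015],
    [1,0,0,0,0,0,0.015],
    [1,0,0,0,0,0,0.015],
    [1,0,0,0,0,0,0.015]
  ]
}}

```text
clock: 20.57
tcp_pos: [595.1, 127.7, 143.9]
tcp_rot: [1.169, 2.916, -0.001]
force: [0.2, -5.3, 0.6]
gripper_width: 0.09
grasp_force: 58.7
```

```bash
python3 t.py
```

```text
t20.57 th 0.618 F [ 0.2 -5.3  0.6] M [-0.761  0.027  0.309] e6 0.222 q6 -0.779 w 0.090 [595.1 127.7 143.9]
```

Call:
{"op": "servo_tool", "data": {
  "series": [
    [1,-0.07,-0.07,0,0,0,0.015],
    [1,0,0,0,0,0,0.015],
    [1,0,0,0,0,0,0.015],
    [1,0,0,0,0,0,0.015],
    [1,0,0,0,0,0,0.015],
    [1,0,0,0,0,0,0.015],
    [1,0,0,0,0,0,0.015],
    [1,0,0,0,0,0,0.015],
    [1,0,0,0,0,0,0.015],
    [1,0,0,0,0,0,0.015]
  ]
}}

```text
clock: 21.4
tcp_pos: [595.1, 127.5, 143.8]
tcp_rot: [-1.385, -2.819, -0.001]
force: [-0.1, 2.0, 1.5]
gripper_width: 0.089
grasp_force: 58.6
```

```bash
python3 t.py
```

```text
t21.40 th 0.769 F [-0.1  2.   1.5] M [0.301 0.013 0.359] e6 0.219 q6 -0.631 w 0.089 [595.1 127.5 143.8]
```

Call:
{"op": "servo_tool", "data": {
  "series": [
    [1,0,0,0,0,0,0.015],
    [1,0,0,0,0,0,0.015],
    [1,0,0,0,0,0,0.015],
    [1,0,0,0,0,0,0.015],
    [1,0,0,0,0,0,0.015],
    [1,0,0,0,0,0,0.015],
    [1,0,0,0,0,0,0.015],
    [1,0,0,0,0,0,0.015],
    [1,0,0,0,0,0,0.015],
    [1,0,0,0,0,0,0.015]
  ]
}}

```text
clock: 22.23
tcp_pos: [595.1, 127.5, 143.8]
tcp_rot: [-1.593, -2.708, -0.001]
force: [0.4, 5.6, 1.6]
gripper_width: 0.091
grasp_force: 58.6
```

```bash
python3 t.py
```

```text
t22.23 th 0.919 F [0.4 5.6 1.6] M [ 0.802 -0.02   0.353] e6 0.226 q6 -0.481 w 0.091 [595.1 127.5 143.8]
```

Call:
{"op": "servo_tool", "data": {
  "series": [
    [1,0.07,0.04,0,0,0,0.015],
    [1,0,0,0,0,0,0.015],
    [1,0,0,0,0,0,0.015],
    [1,0,0,0,0,0,0.015],
    [1,0,0,0,0,0,0.015],
    [1,0,0,0,0,0,0.015],
    [1,0,0,0,0,0,0.015],
    [1,0,0,0,0,0,0.015],
    [1,0,0,0,0,0,0.015],
    [1,0,0,0,0,0,0.015]
  ]
}}

```text
clock: 23.07
tcp_pos: [595.2, 127.6, 143.9]
tcp_rot: [1.791, 2.581, -0.0]
force: [0.1, 1.2, 1.6]
gripper_width: 0.089
grasp_force: 58.6
```

```bash
python3 t.py
```

```text
t23.07 th 1.068 F [0.1 1.2 1.6] M [ 0.112 -0.043  0.31 ] e6 0.184 q6 -0.329 w 0.089 [595.2 127.6 143.9]
```

Call:
{"op": "servo_tool", "data": {
  "series": [
    [1,0,0,0,0,0,0.015],
    [1,0,0,0,0,0,0.015],
    [1,0,0,0,0,0,0.015],
    [1,0,0,0,0,0,0.015],
    [1,0,0,0,0,0,0.015],
    [1,0,0,0,0,0,0.015],
    [1,0,0,0,0,0,0.015],
    [1,0,0,0,0,0,0.015],
    [1,0,0,0,0,0,0.015],
    [1,0,0,0,0,0,0.015]
  ]
}}

```text
clock: 23.9
tcp_pos: [595.2, 127.7, 143.9]
tcp_rot: [1.979, 2.439, -0.0]
force: [0.6, -1.1, 2.2]
gripper_width: 0.093
grasp_force: 58.6
```

```bash
python3 t.py
```

```text
t23.90 th 1.218 F [ 0.6 -1.1  2.2] M [-0.18  -0.08   0.314] e6 0.174 q6 -0.179 w 0.093 [595.2 127.7 143.9]
```

Call:
{"op": "servo_tool", "data": {
  "series": [
    [1,0,0,0,0,0,0.015],
    [1,0,0,0,0,0,0.015],
    [1,0,0,0,0,0,0.015],
    [1,0,0,0,0,0,0.015],
    [1,0,0,0,0,0,0.015],
    [1,0,0,0,0,0,0.015],
    [1,0,0,0,0,0,0.015],
    [1,0,0,0,0,0,0.015],
    [1,0,0,0,0,0,0.015],
    [1,0,0,0,0,0,0.015]
  ]
}}

```text
clock: 24.73
tcp_pos: [595.2, 127.7, 143.9]
tcp_rot: [2.156, 2.284, -0.0]
force: [0.7, -2.7, 3.1]
gripper_width: 0.089
grasp_force: 58.6
```

```bash
python3 t.py
```

```text
t24.73 th 1.368 F [ 0.7 -2.7  3.1] M [-0.493 -0.147  0.243] e6 0.146 q6 -0.029 w 0.089 [595.2 127.7 143.9]
```

Call:
{"op": "servo_tool", "data": {
  "series": [
    [1,0,0,0,0,0,0.015],
    [1,0,0,0,0,0,0.015],
    [1,0,0,0,0,0,0.015],
    [1,0,0,0,0,0,0.015],
    [1,0,0,0,0,0,0.015],
    [1,0,0,0,0,0,0.015],
    [1,0,0,0,0,0,0.015],
    [1,0,0,0,0,0,0.015],
    [1,0,0,0,0,0,0.015],
    [1,0,0,0,0,0,0.015]
  ]
}}

```text
clock: 25.57
tcp_pos: [595.3, 127.7, 143.9]
tcp_rot: [2.321, 2.116, 0.0]
force: [0.9, -4.7, 3.4]
gripper_width: 0.089
grasp_force: 58.7
```

```bash
python3 t.py
```

```text
t25.57 th 1.518 F [ 0.9 -4.7  3.4] M [-0.67  -0.221  0.256] e6 0.120 q6 0.121 w 0.089 [595.3 127.7 143.9]
```

Call:
{"op": "servo_tool", "data": {
  "series": [
    [1,-0.1,0,0,0,0,0.015],
    [1,0,0,0,0,0,0.015],
    [1,0,0,0,0,0,0.015],
    [1,0,0,0,0,0,0.015],
    [1,0,0,0,0,0,0.015],
    [1,0,0,0,0,0,0.015],
    [1,0,0,0,0,0,0.015],
    [1,0,0,0,0,0,0.015],
    [1,0,0,0,0,0,0.015],
    [1,0,0,0,0,0,0.015]
  ]
}}

```text
clock: 26.4
tcp_pos: [595.3, 127.5, 143.9]
tcp_rot: [-2.474, -1.936, -0.002]
force: [3.3, 3.9, 3.1]
gripper_width: 0.086
grasp_force: 58.6
```

```bash
python3 t.py
```

```text
t26.40 th 1.669 F [3.3 3.9 3.1] M [ 0.685 -0.51   0.302] e6 0.120 q6 0.269 w 0.086 [595.3 127.5 143.9]
```

Call:
{"op": "servo_tool", "data": {
  "series": [
    [1,0,0,0,0,0,0.015],
    [1,0,0,0,0,0,0.015],
    [1,0,0,0,0,0,0.015],
    [1,0,0,0,0,0,0.015],
    [1,0,0,0,0,0,0.015],
    [1,0,0,0,0,0,0.015],
    [1,0,0,0,0,0,0.015],
    [1,0,0,0,0,0,0.015],
    [1,0,0,0,0,0,0.015],
    [1,0,0,0,0,0,0.015]
  ]
}}

```text
clock: 27.23
tcp_pos: [595.3, 127.5, 143.9]
tcp_rot: [-2.612, -1.745, -0.002]
force: [4.2, 5.3, 3.5]
gripper_width: 0.087
grasp_force: 58.6
```

```bash
python3 t.py
```

```text
t27.23 th 1.819 F [4.2 5.3 3.5] M [ 0.656 -0.527  0.253] e6 0.120 q6 0.419 w 0.087 [595.3 127.5 143.9]
```

Call:
{"op": "servo_tool", "data": {
  "series": [
    [1,0.07,0.01,0,0,0,0.015],
    [1,0,0,0,0,0,0.015],
    [1,0,0,0,0,0,0.015],
    [1,0,0,0,0,0,0.015],
    [1,0,0,0,0,0,0.015],
    [1,0,0,0,0,0,0.015],
    [1,0,0,0,0,0,0.015],
    [1,0,0,0,0,0,0.015],
    [1,0,0,0,0,0,0.015],
    [1,0,0,0,0,0,0.015]
  ]
}}

```text
clock: 28.07
tcp_pos: [595.3, 127.5, 143.9]
tcp_rot: [-2.735, -1.545, -0.0]
force: [1.8, 3.1, 5.3]
gripper_width: 0.091
grasp_force: 58.8
```

```bash
python3 t.py
```

```text
t28.07 th 1.969 F [1.8 3.1 5.3] M [ 0.532 -0.317  0.216] e6 0.119 q6 0.570 w 0.091 [595.3 127.5 143.9]
```

Call:
{"op": "servo_tool", "data": {
  "series": [
    [1,0,0,0,0,0,0.015],
    [1,0,0,0,0,0,0.015],
    [1,0,0,0,0,0,0.015],
    [1,0,0,0,0,0,0.015],
    [1,0,0,0,0,0,0.015],
    [1,0,0,0,0,0,0.015],
    [1,0,0,0,0,0,0.015],
    [1,0,0,0,0,0,0.015],
    [1,0,0,0,0,0,0.015],
    [1,0,0,0,0,0,0.015]
  ]
}}

```text
clock: 28.9
tcp_pos: [595.4, 127.5, 143.9]
tcp_rot: [2.843, 1.336, 0.0]
force: [1.4, 2.6, 4.7]
gripper_width: 0.094
grasp_force: 59.0
```

```bash
python3 t.py
```

```text
t28.90 th 2.118 F [1.4 2.6 4.7] M [ 0.58  -0.39   0.383] e6 0.217 q6 0.720 w 0.094 [595.4 127.5 143.9]
```

e6 stepped up by 0.098 and Mz by 0.17, so the foot bit between 1.97 and 2.12, at about 2.07. Now about 0.25 rad more, in two parts.

Call:
{"op": "servo_tool", "data": {
  "series": [
    [1,0,0,0,0,0,0.015],
    [1,0,0,0,0,0,0.015],
    [1,0,0,0,0,0,0.015],
    [1,0,0,0,0,0,0.015],
    [1,0,0,0,0,0,0.015],
    [1,0,0,0,0,0,0.015],
    [1,0,0,0,0,0,0.015],
    [1,0,0,0,0,0,0.015],
    [1,0,0,0,0,0,0.015],
    [1,0,0,0,0,0,0.015]
  ]
}}

```text
clock: 29.73
tcp_pos: [595.4, 127.5, 143.9]
tcp_rot: [2.935, 1.12, 0.0]
force: [2.2, 2.3, 5.7]
gripper_width: 0.091
grasp_force: 59.0
```

```bash
python3 t.py
```

```text
t29.73 th 2.268 F [2.2 2.3 5.7] M [ 0.56  -0.297  0.355] e6 0.247 q6 0.870 w 0.091 [595.4 127.5 143.9]
```

The torque rise matches the screw model, so one last 0.09 rad, then release and lift.

Call:
{"op": "servo_tool", "data": {
  "series": [
    [1,0,0,0,0,0,0.015],
    [1,0,0,0,0,0,0.015],
    [1,0,0,0,0,0,0.015],
    [1,0,0,0,0,0,0.015],
    [1,0,0,0,0,0,0.015],
    [1,0,0,0,0,0,0.015],
    [1,0,0,0,0,0,0],
    [1,0,0,0,0,0,0],
    [1,0,0,0,0,0,0],
    [1,0,0,0,0,0,0]
  ]
}}

```text
clock: 30.57
tcp_pos: [595.4, 127.5, 143.9]
tcp_rot: [2.982, 0.987, 0.0]
force: [2.2, 3.3, 5.8]
gripper_width: 0.089
grasp_force: 59.0
```

```bash
python3 t.py
```

```text
t30.57 th 2.358 F [2.2 3.3 5.8] M [ 0.498 -0.35   0.291] e6 0.276 q6 0.959 w 0.089 [595.4 127.5 143.9]
```

Call:
{"op": "servo_tool", "data": {
  "series": [
    [0.7,0,0,0,0,0,0],
    [0.7,0,0,0,0,0,0],
    [0.7,0,0,0,0,0,0],
    [0.7,0,0,0,0,0,0],
    [0.7,0,0,-1,0,0,0],
    [0.7,0,0,-1.5,0,0,0],
    [0.7,0,0,-1.5,0,0,0],
    [0.7,0,0,-1.5,0,0,0],
    [0.7,0,0,-1.5,0,0,0],
    [0.7,0,0,-1.5,0,0,0]
  ]
}}

```text
clock: 31.4
tcp_pos: [595.1, 127.3, 230.2]
tcp_rot: [2.982, 0.987, -0.0]
force: [-0.1, 0.3, 1.1]
gripper_width: 0.302
grasp_force: 0.0
```

Call:
{"op": "servo_tool", "data": {
  "series": [
    [0.7,0,0,-1,0,0,0],
    [0.7,0,0,-1,0,0,0],
    [0.7,0,0,0,0,0,0],
    [0.7,0,0,0,0,0,0],
    [0.7,0,0,0,0,0,0],
    [0.7,0,0,0,0,0,0],
    [0.7,0,0,0,0,0,0],
    [0.7,0,0,0,0,0,0],
    [0.7,0,0,0,0,0,0],
    [0.7,0,0,0,0,0,0]
  ]
}}

```text
clock: 32.23
tcp_pos: [595.2, 127.5, 248.5]
tcp_rot: [-2.982, -0.988, 0.001]
force: [0.0, 0.3, 0.4]
gripper_width: 0.298
grasp_force: 0.0
```

```bash
python3 t.py; python3 - <<'E'
from h import *
c=get_calibration("wrist");a,d=get_image("wrist");cv2.imwrite("pics/f.png",a)
p,u,v=world("wrist",d,np.ones_like(d,bool),c)
m=(p[:,2]>160)&(p[:,2]<169)&(abs(p[:,0]-595)<35)&(p[:,1]>98)&(p[:,1]<157)
hs=cv2.cvtColor(a,cv2.COLOR_BGR2HSV)[v,u];m&=(hs[:,0]<18)&(hs[:,1]>110)
print(m.sum(),cv2.minAreaRect(p[m][:,:2].astype(np.float32)))
E
```

```text
t32.23 th 2.357 F [0.  0.3 0.4] M [-0.009  0.033 -0.008] e6 0.000 q6 0.959 w 0.298 [595.2 127.5 248.5]
709 ((595.14306640625, 128.1085205078125), (51.380653381347656, 8.860147476196289), 36.964874267578125)
```

View pics/f.png

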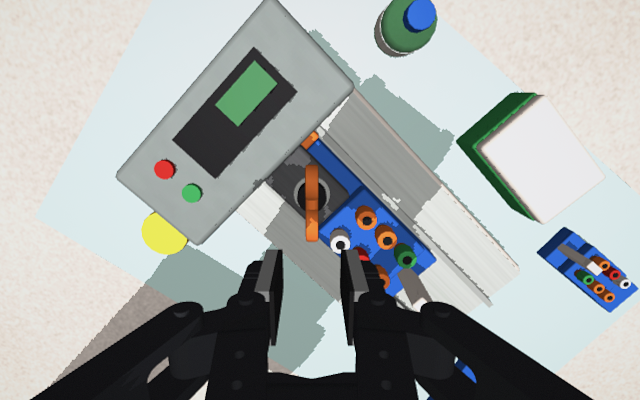

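The final picture shows the bar at about (312,203), turned to 2.35 rad. The rack is against the orange stop, the jar, bottle and box look undisturbed, and the hand is clear.

```bash
python3 -c "
from bench import *
print(close_job())"
```

```text
the job is handed in; nothing more can be done
None
```

The job is handed in, though no verdict came back: the rack is home against the stop, and the clamp screw is at 2.35 rad, about 0.29 rad (16°) past the bite I felt at about 2.07, with the hand clear of everything.

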